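# Pump up the paint pressure pot before stencil spraying

### The job

Get the paint pressure pot ready for spraying: with a fingertip push the lever of its vent cock round to the stop, a quarter turn clockwise seen from above, so that the vent is shut. Then pump the sprung plunger knob on the lid with full strokes, letting it come right up each time, until the indicator pin on the lid stands fully out, and leave the knob up. It is all pushing and pressing, nothing has to be gripped: do not lift, tip or shove the pot along, do not touch the pin, and leave the things standing round it alone.

Things in the scene. Friction and masses are not known exactly. Their poses are not given: they have to be found in the camera images.
- pot: Loose paint pressure pot, 2.2 to 3 kg: upright aluminium can, foot 125 mm across, grey clamped lid (113 to 130 mm high), 206 mm to the top of its black pump knob. Origin: centre of its underside, z up the pump axis. From the lid a vent cock sticks out to its +y and a hose coupling to its +x (out to 79 mm, 155 mm high, unused). Over about 8 N sideways at lid height tips it.
- knob_top (a point): Centre of the nearly flat top of the pump knob (black mushroom 45 mm across, 24 mm high) on the pot's axis, 206 mm above the table when up. Presses straight down 24 mm: about 4 N at the start, 15 N (17 N if fast) at the bottom, then a hard stop; a spring returns it within 0.3 s. Only the knob stands higher than 160 mm.
- plunger (a joint): Travel of the pump knob, m: 0 = right up, 0.024 = bottom stop. A stroke counts if it goes down at least 0.017 and comes right up again (within 1 mm). With the vent open strokes build nothing up; with it shut 5 to 8 full strokes are needed, depending on how full the pot is. More do no harm.
- pin (a joint): How far the pressure indicator pin stands out, m: 0 at the start (its small head lies on its boss), 0.016 to 0.017 = fully out; 0.014 or more counts as out. It does not stir in the first strokes, then rises about 0.004 a stroke, and stays where it has come.
- pin_top (a point): Top of the indicator pin: steel, 8 mm thick with a 10 mm head, in a brass boss 22 mm across on the lid, at x -36, y -20 mm in the pot's axes; 137.5 mm above the table at the start, 153.5 mm when fully out. Must not be touched.
- vent (a joint): Angle of the vent lever, rad: 0 = open, lever along its pipe, pointing away from the pot's axis (the pot's +y); pi/2 = shut, at its stop, lever across the pipe, pointing along the pot's +x. Turns clockwise seen from above; starts at 0 to 0.25; stays where left (friction 0.06 N m: 1.5 N at 40 mm from the pivot). 1.45 or more is shut.
- vent_pivot (a point): Point on the vertical axis of the vent lever, at mid-height of the lever's grip (153 mm above the table); 76 mm from the pot's axis along the pot's +y.
- vent_tip (a point): Middle of the outer end of the vent lever, 54 mm from vent_pivot, same height. The lever's black grip is a bar 10 mm wide and 14 mm high (146 to 160 mm above the table), from 12 to 54 mm from the pivot; the pipe and silencer below it reach up to 140 mm height and out to 28 mm from the pivot.
- paint_pot: Bystander: flat white round paint pot with lid, 90 mm across, 32 mm high; origin at the centre of its underside.
- masking_roll: Bystander: roll of masking tape lying flat, 104 mm across, 25 mm high; origin at the centre of its underside.
- water_jar: Bystander: empty clear glass jar, 60 mm across, 91 mm high, standing upright; origin at the centre of its underside.
Not all that is in view belongs to the job. There is more than one size of the pot; the job needs the larger.

How it is judged:
By the outcome, as a careful person would: the job done as asked, in the order asked, and still so for the second after the job is handed in, with the robot touching nothing.
It also fails if it takes over 67 s, if anything falls off the work surface, if the arm or the gripper's body presses on something with over 40 N, if the wrist force passes 120 N, or if a joint passes its speed limit or range.

### The arm

A 6-joint arm with a two-finger parallel gripper is mounted at the origin on the work surface; the furniture and walls round the work are solid. World frame = base frame: x ahead of the robot, y to its left, z up, the work surface at z = 0. Lengths are in m, angles in rad, forces in N, time in s.
With the tool pointing down it reaches from about 0.35 to 0.975 m from the base axis. Payload 4.9 kg.
Tool frame: the origin (TCP) lies at the very end of the fingers, on their centre line; the grasp point (between the pads) lies 19 mm behind it (pinch_z is the distance from the TCP to the grasp point, in m); z points along the fingers, y is the line along which they close (so a half turn about z gives the same grasp; the last joint's range is limited). The gripper opens to 85 mm and grips with 20 to 120 N. Pads are 22 mm wide; open, the fingers measure 114 mm over their backs; the gripper's body (76 mm by 85 mm) begins 54 mm behind the grasp point. The pads swing forward as they close: fully open they stand 13 mm farther back than shut.
Start: joints at [-1.236, 0.053, 1.613, -0, 1.476, -0.119], TCP at [0.274, -0.562, 0.231] pointing down, gripper open.
Joint ranges: [-3.01, 3.01], [-1.01, 2.22], [0.06, 2.58], [-1.02, 4.17], [0.09, 2.62], [-3.14, 3.14]. Speed limits (rad/s): [2.57, 2.57, 3.14, 3.14, 3.14, 3.14].

### API

Orientations are given as a unit quaternion [w, x, y, z].
In Python, from plant import * gives the robot as it stands. The module is installed in compiled form; this text tells all that it offers.
- The arm moves only by the tool play_rows, never from a script. Its arguments are lists of equal length, an entry for each row: "linear": the shift along the world's x, y, z in m, a list of three; "turn": the turn about the world's z in degrees. A call has 1 to 8 rows; each row shifts and turns the commanded pose from where the row before left it; what a row does not reach is not made up. A row lasts 1/8 s, in which the tool goes at most 62.5 mm and 10.7 degrees, less where a joint would pass 70% of its speed; a pose out of reach is approached as far as the arm can. A call is refused whole if a number of a shift passes 0.0625 or a number of a turn 10.7, either way. A call with a gripper value outside its range is refused whole. "hand" is the finger opening in m, from 0 to 0.0854, set as the call begins (left out, the last holds). The fingers move at their own pace and stop on an object; the grip force is fixed at half the most. Time passes only in rows, so rows that do not move let the fingers close. It gives the time, the measured TCP pose, the force, the opening and the grip force at its end, in the units of the state.
- state(): the state, without advancing time (a new reading comes with each control period).
- grab_frame(name): name is "scene" or "top" or "wrist"; returns the picture (384x512x3 uint8, red, green, blue); there is no depth.
- camera_info(name): a dict with "camera_matrix" (3x3 intrinsics, pixels), "distortion" ([k1, k2, p1, p2, k3] as OpenCV has them; the pictures are not rectified), "origin" and "attitude" of the camera in the world; the wrist camera has in their place "mount" (4x4, takes a point from camera to tool coordinates, whose origin is the TCP and whose axes are the flange's). Camera axes: x right, y down, z forward; pixel columns grow to the right and rows downward; lengths in m; the calibration is good to about 2 mm. A picture is of the moment at which its call begins: read the wrist's pose just before it. camera_info takes no time and is no camera call.
- job_done(): hands the job in; it is judged then, once.
Trained networks look in the newest picture that a camera, given by its name, has taken for a name from the list of things; names that differ only in an ending like _2 or _b are one class to them, and where a whole thing is asked for, a point or a joint stands for the part that bears it (a point fixed in the world has none). Each returns a list of dicts, best first, with "p" (0 to 1); they miss things now and then, are a little off and sometimes report something else, mostly with a low value. They report only what shows in the picture. A call takes as long as a camera call. They do not tell look-alikes from the thing itself.
- trace(camera, thing): "region" (384x512 bool, what is visible of it) and "location" ([column, row] in pixels, amid what is visible of it).
The state is a dict: "time": time; "joint_pos": joint angles; "joint_vel": joint speeds; "joint_efforts": joint torques, N m; "tool_pos": TCP position; "tool_rot": TCP orientation; "contact_force": force on the tool from outside, world axes, zero at the start; "ft_torque": the same for the moment, N m; "gripper_width": opening from 0.0 (shut) to 1.0 (fully open); "grasp_force": force on a finger pad.
Only numpy, scipy, OpenCV 4.12 (cv2) and the standard library are available. Lean on these libraries where they do the work, as an engineer would, in place of code of your own. Each camera call takes 0.05 s, during which the arm holds its last target. There are 200 camera calls.

## Working session

There is one attempt and no reset: what is moved stays moved. The work goes in short steps, Python scripts to look and compute and a tool call to move; the robot and the scene stay as the last step left them, time stands still between calls to the robot, and variables do not carry over. Pictures are saved under pics/ and viewed, at most 10 in all, crops included, and the job is handed in when it is done.

Besides the shell and the picture viewer there is one more tool, called after "Request:" by a JSON object that holds its "fn" and its "kwargs", one argument or row to a line. play_rows: Moves the arm, as the interface text tells. Its arguments: {"type":"object","properties":{"linear":{"type":"array","items":{"type":"array","items":{"type":"number"}}},"turn":{"type":"array","items":{"type":"number"}},"hand":{"type":"number"}},"required":["linear","turn"]}

```bash
mkdir -p pics; cat > h.py <<'E'
from plant import *
import numpy as np, cv2
from scipy.spatial.transform import Rotation as R
def rot(q):
    q=np.array(q); 
    return q if q.shape==(3,3) else R.from_quat([q[1],q[2],q[3],q[0]]).as_matrix()
def cam(n,s=None):
    c=camera_info(n);K=np.array(c["camera_matrix"]);D=np.array(c["distortion"])
    if n=="wrist":
        s=s or state();M=np.array(c["mount"]);A=rot(s["tool_rot"])
        return K,D,A@M[:3,3]+np.array(s["tool_pos"]),A@M[:3,:3]
    return K,D,np.array(c["origin"]),rot(c["attitude"])
def onz(n,px,z,s=None):
    K,D,o,A=cam(n,s);u=cv2.undistortPoints(np.array([[px]],float),K,D)[0,0]
    d=A@np.array([u[0],u[1],1]);return o+d*(z-o[2])/d[2]
def proj(n,P,s=None):
    K,D,o,A=cam(n,s);p=(np.array(P,float).reshape(-1,3)-o)@A
    return cv2.projectPoints(p,np.zeros(3),np.zeros(3),K,D)[0][:,0]
def save(img,f): cv2.imwrite("pics/"+f,img[:,:,::-1])
E
python3 - <<'E'
from h import *
for n in("scene","top"):
    save(grab_frame(n),n+"0.png"); print(n,camera_info(n)["origin"],camera_info(n)["attitude"])
    for t,z in(("pot",.12),("knob_top",.206),("vent_pivot",.153),("vent_tip",.153),("pin_top",.1375),("paint_pot",.03),("masking_roll",.02),("water_jar",.05)):
        for r in trace(n,t)[:3]: print(t,round(r["p"],2),np.round(r["location"],1),onz(n,r["location"],z).round(3),r["region"].sum())
a=cv2.imread("pics/scene0.png");b=cv2.imread("pics/top0.png")
print({k:v for k,v in state().items() if k in("time","tool_rot","contact_force")}); print(camera_info("wrist"))
E
```

```text
scene [0.07108032 0.82207546 0.90370796] [ 0.10218319 -0.24262163  0.8961982  -0.35710241]
pot 0.89 [235.2 201.7] [0.482 0.224 0.12 ] 3022
pot 0.64 [317. 222.] [0.283 0.183 0.12 ] 1468
knob_top 0.76 [239.2 166.8] [0.488 0.19  0.206] 247
knob_top 0.45 [321.1 201.3] [0.276 0.195 0.206] 116
vent_pivot 0.57 [222.5 214.5] [0.468 0.297 0.153] 86
vent_pivot 0.42 [308.7 231.7] [0.278 0.244 0.153] 39
vent_pivot 0.34 [232.7 171.6] [0.524 0.165 0.153] 242
paint_pot 0.79 [247.6 282.6] [0.369 0.357 0.03 ] 1282
masking_roll 0.61 [294.8 179.8] [ 0.431 -0.011  0.02 ] 644
water_jar 0.76 [155.1 270.5] [0.564 0.448 0.05 ] 1005
top [0.39374826 0.19646657 1.0587292 ] [ 0.02828564 -0.70638264  0.70712725 -0.01394756]
pot 0.88 [256.6 175.5] [0.488 0.203 0.12 ] 2161
pot 0.63 [283.3 251.1] [0.298 0.136 0.12 ] 1032
knob_top 0.69 [259.2 167.5] [0.498 0.196 0.206] 290
knob_top 0.53 [283.7 252.9] [0.302 0.141 0.206] 118
vent_pivot 0.61 [258.3 250.6] [0.302 0.199 0.153] 35
vent_tip 0.57 [218.1 180.1] [0.474 0.297 0.153] 98
vent_tip 0.4 [257.7 251.2] [0.301 0.2   0.153] 38
paint_pot 0.57 [201.3 221.1] [0.371 0.357 0.03 ] 871
masking_roll 0.97 [327.9 204.8] [0.416 0.004 0.02 ] 661
{'time': 0.9, 'tool_rot': array([1.84286730e-05, 9.74366934e-01, 2.24964612e-01, 1.48292892e-05]), 'contact_force': array([ 0.48355844,  0.14123578, -0.35182959])}
{'camera_matrix': array([[308.34434867,   0.        , 258.36364661],
       [  0.        , 308.34434867, 195.78421601],
       [  0.        ,   0.        ,   1.        ]]), 'distortion': array([-0.04423865,  0.        ,  0.        ,  0.        ,  0.        ]), 'mount': array([[-5.54361914e-04, -9.58585385e-01, -2.84804763e-01,
         7.17701543e-02],
       [ 9.99999838e-01, -4.94697252e-04, -2.81428819e-04,
         9.67510140e-04],
       [ 1.28881419e-04, -2.84804872e-01,  9.58585504e-01,
        -1.42441891e-01],
       [ 0.00000000e+00,  0.00000000e+00,  0.00000000e+00,
         1.00000000e+00]])}
```

View pics/scene0.png

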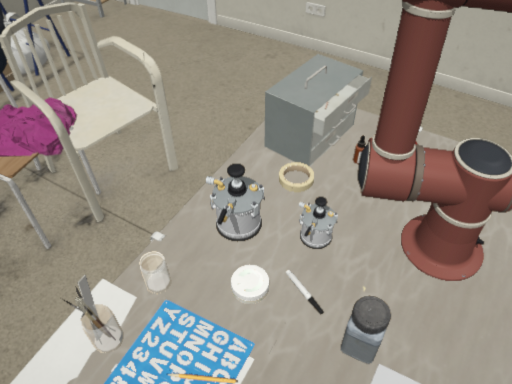

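View pics/top0.png

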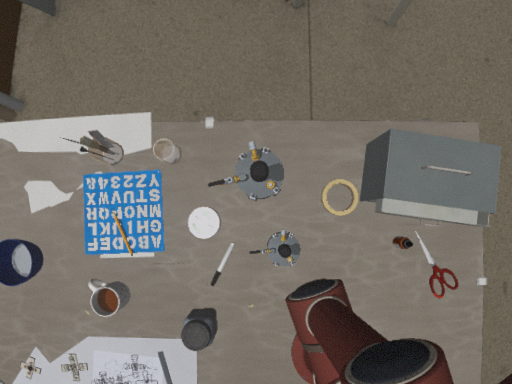

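The larger pot is at scene (237,200) / top (259,170). The smaller look-alike is at scene (317,222) / top (284,250). By size and the networks' 2:1 regions, I choose the first, near (0.498, 0.196), with its vent pointing to world +y. I'll go above it and check it close up.

Request:
{"fn": "play_rows", "kwargs": {
  "linear": [
    [0,0,0.05],
    [0,0,0.05],
    [0,0,0.05],
    [0,0,0.05],
    [0.011,0.05,0],
    [0.011,0.05,0],
    [0.011,0.05,0],
    [0.011,0.05,0]
  ],
  "turn": [0,0,0,0,0,0,0,0],
  "hand": 0
}}

```text
time: 1.9
tool_pos: [0.3181, -0.3602, 0.4315]
tool_rot: [0.0, 0.974, 0.225, 0.0]
contact_force: [1.0, 0.4, -0.1]
gripper_width: 0.002
grasp_force: 0.0
```

Request:
{"fn": "play_rows", "kwargs": {
  "linear": [
    [0.011,0.05,0],
    [0.011,0.05,0],
    [0.011,0.05,0],
    [0.011,0.05,0],
    [0.011,0.05,0],
    [0.011,0.05,0],
    [0.011,0.05,0],
    [0.011,0.05,0]
  ],
  "turn": [0,0,0,0,0,0,0,0]
}}

```text
time: 2.9
tool_pos: [0.406, 0.04, 0.4316]
tool_rot: [0.0, 0.974, 0.225, 0.001]
contact_force: [0.6, -0.4, 0.4]
gripper_width: -0.001
grasp_force: 0.0
```

Request:
{"fn": "play_rows", "kwargs": {
  "linear": [
    [0.011,0.05,0],
    [0.011,0.05,0],
    [0.011,0.05,0],
    [0,0.01,0],
    [0,0,0],
    [0,0,0]
  ],
  "turn": [0,0,0,0,0,0]
}}

```text
time: 3.65
tool_pos: [0.439, 0.1973, 0.4316]
tool_rot: [0.0, 0.975, 0.224, 0.0]
contact_force: [0.1, 0.3, 0.3]
gripper_width: -0.0
grasp_force: 0.0
```

```bash
python3 - <<'E'
from h import *
s=state();print(s["time"],s["tool_pos"],s["joint_pos"],s["contact_force"])
f=grab_frame("wrist");save(f,"w1.png")
for t,z in(("pot",.12),("knob_top",.206),("vent_pivot",.153),("vent_tip",.153),("pin_top",.1375)):
    for r in trace("wrist",t)[:2]: print(t,round(r["p"],2),np.round(r["location"],1),onz("wrist",r["location"],z,s).round(4),r["region"].sum())
E
```

```text
3.65 [0.43898236 0.19728138 0.43162561] [ 2.67775903e-01 -3.29657393e-01  1.63169416e+00 -3.65551284e-04
  1.83900957e+00  1.38613247e+00] [0.06386768 0.34794873 0.29239154]
pot 0.93 [252.9 225.9] [0.3343 0.155  0.12  ] 1719
pot 0.89 [274.3 114. ] [0.5023 0.2016 0.12  ] 7131
knob_top 0.94 [279.7 123.4] [0.4958 0.1961 0.206 ] 1059
vent_pivot 0.86 [205.1 109.1] [0.4683 0.2886 0.153 ] 431
vent_pivot 0.46 [212.7 231.8] [0.3122 0.2096 0.153 ] 115
vent_tip 0.91 [204.4 106.3] [0.4712 0.2908 0.153 ] 376
vent_tip 0.49 [221.5 229.7] [0.3209 0.1993 0.153 ] 91
```

View pics/w1.png

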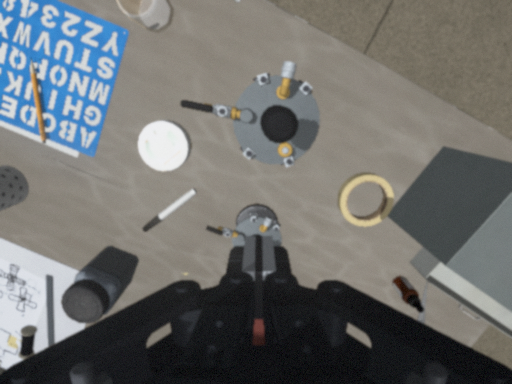

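The wrist picture shows the larger pot: knob (280,123), lever tip (182,103), grip inner end (213,109), coupling end (289,63) and pin boss (286,150). The smaller pot is at (257,215), partly under the fingers.

```bash
python3 - <<'E'
from h import *
s=state()
k=onz("wrist",(279.7,123.4),.206,s)
for n,p,z in(("tip",(182,103),.153),("inner",(213,109),.153),("coup",(289,63),.155),("pin",(286,150),.1375)):
    q=onz("wrist",p,z,s)-k; print(n,(q+k).round(4),"r",np.hypot(*q[:2]).round(4),"az",np.degrees(np.arctan2(q[1],q[0])).round(1))
f=cv2.imread("pics/w1.png");cv2.imwrite("pics/w1c.png",cv2.resize(f[40:180,165:345],None,fx=4.4,fy=4.2,interpolation=2))
E
```

```text
tip [0.4622 0.3196 0.153 ] r 0.1275 az 105.3
inner [0.4729 0.2797 0.153 ] r 0.0862 az 105.4
coup [0.5669 0.2156 0.155 ] r 0.0735 az 15.0
pin [0.4654 0.166  0.1375] r 0.0432 az -134.8
```

View pics/w1c.png

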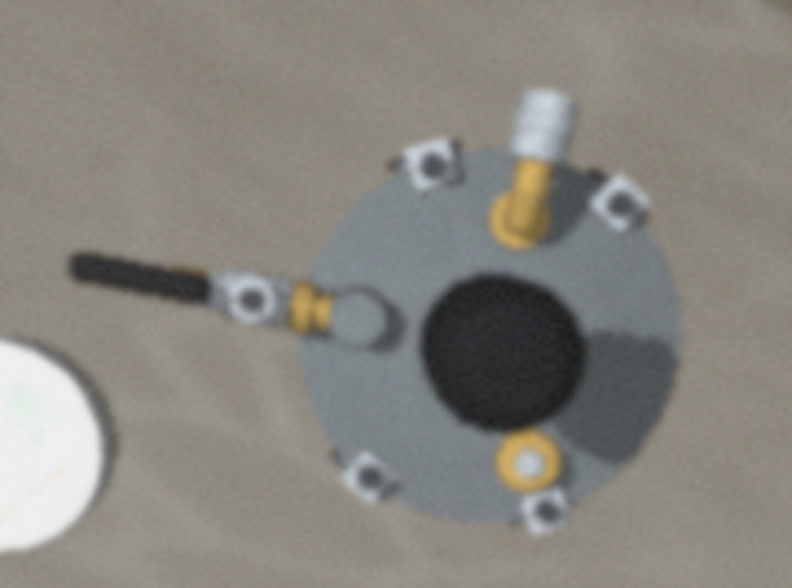

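Checked: the coupling is at azimuth 15°, the lever is about 105°, and radii 73/127 mm and the pin azimuth all fit the larger pot with yaw ≈ 15°. The look-alike is excluded. Next, the push path.

```bash
cat > path.py <<'E'
from h import *
K=np.array([.4958,.1961]);u=lambda d:np.array([np.cos(np.radians(d)),np.sin(np.radians(d))])
P=K+.076*u(105)
def C(th,h=None,r=.043):
    f=np.radians(11+th); h=h or .005+.011*abs(np.cos(f))+.0145*abs(np.sin(f))
    return P+r*u(105-th)-h*u(15-th)
E
python3 - <<'E'
from path import *
s=state();c=np.array(s["tool_pos"][:2]);print(P)
pts=[C(0,.036)]+[C(t) for t in (0,6,12,18,24,30,36,42,48,54,60,66,72,78,84,90)]
for q in pts: print(q.round(4),((q-c)*1000).round(1).tolist()); c=q
E
```

```text
[0.47612975 0.26951036]
[0.4302 0.3017] [-8.8, 104.1]
[0.4471 0.3062] [16.8, 4.5]
[0.4499 0.3089] [2.8, 2.6]
[0.4531 0.3114] [3.2, 2.5]
[0.4568 0.3136] [3.6, 2.2]
[0.4608 0.3155] [4.0, 1.9]
[0.4652 0.317 ] [4.4, 1.5]
[0.47   0.3179] [4.7, 1.0]
[0.475  0.3184] [5.0, 0.4]
[0.4802 0.3182] [5.2, -0.2]
[0.4855 0.3173] [5.3, -0.9]
[0.4908 0.3157] [5.3, -1.6]
[0.496  0.3134] [5.2, -2.3]
[0.5009 0.3103] [4.9, -3.0]
[0.5055 0.3066] [4.6, -3.7]
[0.509 0.304] [3.5, -2.6]
[0.5121 0.3012] [3.2, -2.7]
```

Request:
{"fn": "play_rows", "kwargs": {
  "linear": [
    [-0.003,0.035,-0.02],
    [-0.003,0.035,-0.05],
    [-0.003,0.034,-0.05],
    [0,0,-0.05],
    [0,0,-0.05],
    [0,0,-0.04],
    [0,0,-0.0245],
    [0,0,0]
  ],
  "turn": [0,0,0,0,0,0,0,0]
}}

```text
time: 4.95
tool_pos: [0.4285, 0.3012, 0.1443]
tool_rot: [0.001, 0.974, 0.225, -0.003]
contact_force: [0.1, -0.1, -0.4]
gripper_width: -0.003
grasp_force: 0.0
```

```bash
python3 - <<'E'
from h import *
s=state();print(s["time"],s["tool_pos"],s["contact_force"])
f=grab_frame("wrist");save(f,"w2.png")
E
```

```text
4.95 [0.42849082 0.30122162 0.14425177] [ 0.06743524 -0.09458803 -0.36435372]
```

View pics/w2.png

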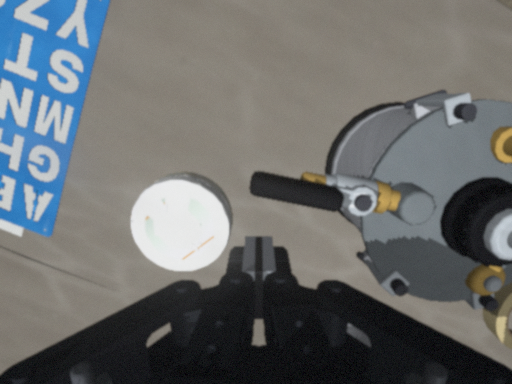

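```bash
python3 - <<'E'
from h import *
s=state()
t=onz("wrist",(254,183),.153,s);p=onz("wrist",(362,202),.153,s);i=onz("wrist",(338,197),.153,s)
print(t,p,i,np.hypot(*(t-p)[:2]),np.degrees(np.arctan2(*(t-i)[1::-1])));print(proj("wrist",s["tool_pos"],s))
E
```

```text
[0.46294622 0.31928427 0.153     ] [0.4767287  0.27024412 0.153     ] [0.47392    0.28156362 0.153     ] 0.05094009451957459 106.22088571855733
[[256.57977028 251.15598435]]
```

Request:
{"fn": "play_rows", "kwargs": {
  "linear": [
    [0.005,0.001,0.001],
    [0.006,0.002,0],
    [0.006,0.002,0],
    [0.003,0.0025,0],
    [0.003,0.0025,0],
    [0.0035,0.002,0],
    [0.004,0.002,0],
    [0.0045,0.0015,0]
  ],
  "turn": [0,0,0,0,0,0,0,0]
}}

```text
time: 6.0
tool_pos: [0.465, 0.3179, 0.1476]
tool_rot: [0.0, 0.974, 0.225, -0.0]
contact_force: [-2.0, -0.1, -0.0]
gripper_width: 0.003
grasp_force: 0.8
```

Request:
{"fn": "play_rows", "kwargs": {
  "linear": [
    [0.005,0.001,0],
    [0.005,0.0005,0],
    [0.005,0,0],
    [0.0055,-0.001,0],
    [0.0055,-0.0015,0],
    [0.005,-0.0025,0],
    [0.005,-0.003,0],
    [0,0,0]
  ],
  "turn": [0,0,0,0,0,0,0,0]
}}

```text
time: 7.0
tool_pos: [0.5017, 0.311, 0.148]
tool_rot: [0.0, 0.974, 0.225, 0.0]
contact_force: [-0.1, -0.4, -0.3]
gripper_width: -0.006
grasp_force: 0.0
```

```bash
python3 - <<'E'
from h import *
s=state();print(s["time"],s["tool_pos"],s["contact_force"])
f=grab_frame("wrist");save(f,"w3.png")
E
```

```text
7.0 [0.50169399 0.31096899 0.14796324] [-0.09131011 -0.42106752 -0.31681169]
```

View pics/w3.png

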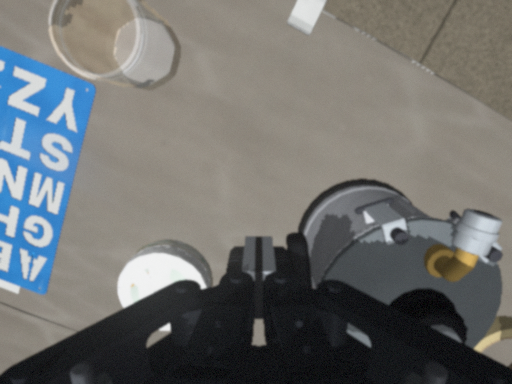

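The lever is hidden behind the fingers at (258,290) here, so I'll look from the scene and top cameras.

```bash
python3 - <<'E'
from path import *
s=state()
for th in range(0,91,15): print(th,proj("wrist",[*(P+.054*u(105-th)),.153],s).round(0),proj("scene",[*(P+.054*u(105-th)),.153]).round(0))
print(proj("wrist",[*P,.153],s),proj("scene",[*P,.153]),proj("top",[*P,.153]),proj("scene",s["tool_pos"]))
a=grab_frame("scene");b=grab_frame("top")
a=cv2.resize(a[150:250,170:290],(480,400),interpolation=2);b=cv2.resize(b[120:220,180:255],(300,400),interpolation=2)
save(np.hstack([a,b]),"st.png")
E
```

```text
0 [[206. 308.]] [[219. 223.]]
15 [[213. 286.]] [[213. 221.]]
30 [[228. 266.]] [[208. 218.]]
45 [[248. 249.]] [[205. 214.]]
60 [[274. 237.]] [[203. 210.]]
75 [[303. 232.]] [[203. 206.]]
90 [[332. 233.]] [[204. 201.]]
[[305.63268051 324.55853994]] [[226.11677107 205.56160377]] [[229.32560406 179.23135982]] [[206.98555472 214.57639385]]
```

View pics/st.png

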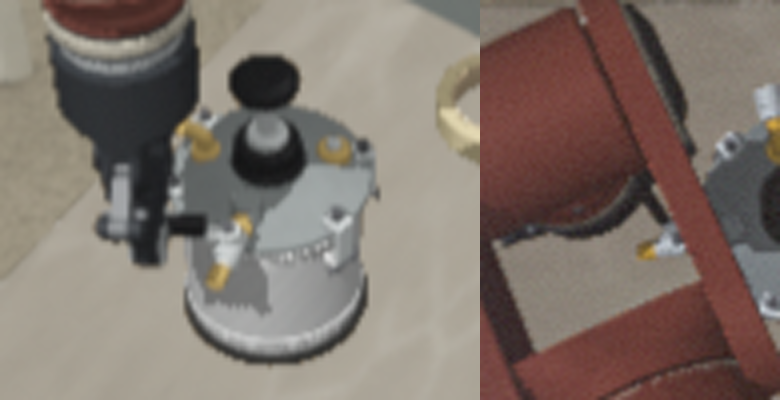

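In the scene view, the finger (crop (150,245)) is on the camera side of the lever. The lever runs level to crop (205,225), so it is at about 70–75° and still engaged. I'll continue, creeping to the stop.

Request:
{"fn": "play_rows", "kwargs": {
  "linear": [
    [0.0045,-0.004,0],
    [0.0035,-0.003,0],
    [0.003,-0.003,0],
    [0,0,0]
  ],
  "turn": [0,0,0,0]
}}

```text
time: 7.65
tool_pos: [0.5123, 0.3009, 0.1478]
tool_rot: [0.0, 0.974, 0.225, 0.0]
contact_force: [-0.0, 0.5, 0.6]
gripper_width: -0.002
grasp_force: 0.2
```

Request:
{"fn": "play_rows", "kwargs": {
  "linear": [
    [0.0003,-0.0015,0],
    [0.0003,-0.0015,0],
    [0,0,0]
  ],
  "turn": [0,0,0]
}}

```text
time: 8.02
tool_pos: [0.5128, 0.2987, 0.148]
tool_rot: [-0.001, 0.974, 0.225, 0.001]
contact_force: [1.1, 3.2, -1.3]
gripper_width: 0.002
grasp_force: 1.6
```

Request:
{"fn": "play_rows", "kwargs": {
  "linear": [
    [0.0003,-0.001,0],
    [0.0003,-0.001,0],
    [0,0,0]
  ],
  "turn": [0,0,0]
}}

```text
time: 8.4
tool_pos: [0.513, 0.298, 0.1481]
tool_rot: [-0.002, 0.974, 0.225, 0.001]
contact_force: [-0.8, 8.5, -0.8]
gripper_width: -0.0
grasp_force: 4.0
```

The force rose to 8.5 N, so the lever is at the stop. I'll back off, rise, and check.

Request:
{"fn": "play_rows", "kwargs": {
  "linear": [
    [-0.001,0.004,0],
    [-0.003,0.012,0],
    [-0.006,0.024,0],
    [0,0,0.06],
    [-0.02,-0.02,0.06],
    [-0.02,-0.05,0.06],
    [-0.02,-0.05,0.05],
    [0,0,0]
  ],
  "turn": [0,0,0,0,0,0,0,0]
}}

```text
time: 9.4
tool_pos: [0.4526, 0.235, 0.3594]
tool_rot: [0.0, 0.975, 0.224, 0.005]
contact_force: [-0.9, -0.1, -0.0]
gripper_width: 0.002
grasp_force: 0.0
```

Request:
{"fn": "play_rows", "kwargs": {
  "linear": [
    [0,0,0],
    [0,0,0]
  ],
  "turn": [0,0]
}}

```text
time: 9.65
tool_pos: [0.4514, 0.2365, 0.3511]
tool_rot: [0.0, 0.974, 0.225, -0.002]
contact_force: [-0.4, 0.5, -1.1]
gripper_width: -0.002
grasp_force: 0.0
```

```bash
python3 - <<'E'
from h import *
s=state();print(s["time"],s["tool_pos"],s["contact_force"])
f=grab_frame("wrist")
for t,z in(("knob_top",.206),("vent_tip",.153),("pin_top",.1375)):
    for r in trace("wrist",t)[:2]: print(t,round(r["p"],2),np.round(r["location"],1),onz("wrist",r["location"],z,s).round(4),r["region"].sum())
c=proj("wrist",[.49,.21,.17],s)[0].astype(int);x,y=max(c[0]-120,0),max(c[1]-100,0);print(x,y)
save(cv2.resize(f[y:y+200,x:x+240],None,fx=3,fy=3,interpolation=2),"w4.png")
E
```

```text
9.65 [0.45136922 0.23650627 0.35113636] [-0.44080669  0.48564813 -1.08976698]
knob_top 0.66 [315.  157.7] [0.4959 0.1981 0.206 ] 1669
vent_tip 0.97 [245.8 117. ] [0.498  0.2734 0.153 ] 561
vent_tip 0.43 [223.3 264.7] [0.3253 0.2225 0.153 ] 19
pin_top 0.35 [313.9 183. ] [0.4637 0.168  0.1375] 41
176 51
```

View pics/w4.png

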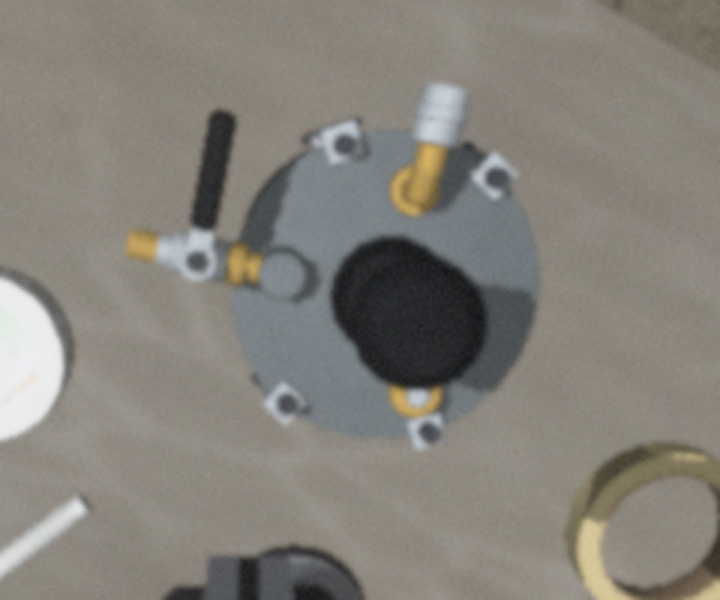

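The lever now lies parallel to the coupling and square to its pipe (crop (223,115)–(204,225)), so the vent is shut. The knob top is at crop (421,320), at ≈ (0.496, 0.197), so the pot has not moved. Next, move over the knob.

Request:
{"fn": "play_rows", "kwargs": {
  "linear": [
    [0.015,-0.0135,-0.04],
    [0.015,-0.013,-0.04],
    [0.0146,-0.013,-0.04],
    [0,0,-0.017],
    [0,0,0],
    [0,0,0]
  ],
  "turn": [0,0,0,0,0,0]
}}

```text
time: 10.6
tool_pos: [0.4971, 0.1974, 0.2184]
tool_rot: [-0.0, 0.974, 0.225, 0.002]
contact_force: [0.3, 0.4, 1.1]
gripper_width: -0.002
grasp_force: 0.0
```

Request:
{"fn": "play_rows", "kwargs": {
  "linear": [
    [0,0,-0.008],
    [0,0,-0.01],
    [0,0,-0.01],
    [0,0,0],
    [0,0,0]
  ],
  "turn": [0,0,0,0,0]
}}

```text
time: 11.22
tool_pos: [0.4975, 0.1973, 0.1909]
tool_rot: [-0.0, 0.974, 0.225, 0.002]
contact_force: [-1.5, -0.3, 8.7]
gripper_width: 0.001
grasp_force: 4.2
```

Request:
{"fn": "play_rows", "kwargs": {
  "linear": [
    [0,0,-0.006],
    [0,0,0],
    [0,0,0]
  ],
  "turn": [0,0,0]
}}

```text
time: 11.6
tool_pos: [0.4975, 0.1973, 0.1854]
tool_rot: [-0.0, 0.974, 0.225, 0.002]
contact_force: [-3.0, 0.3, 11.1]
gripper_width: 0.003
grasp_force: 5.2
```

Request:
{"fn": "play_rows", "kwargs": {
  "linear": [
    [0,0,0.016],
    [0,0,0.016],
    [0,0,0],
    [0,0,0],
    [0,0,0]
  ],
  "turn": [0,0,0,0,0]
}}

```text
time: 12.22
tool_pos: [0.4958, 0.1964, 0.2131]
tool_rot: [0.0, 0.974, 0.225, -0.001]
contact_force: [-0.9, -0.5, 0.6]
gripper_width: 0.0
grasp_force: 0.0
```

Request:
{"fn": "play_rows", "kwargs": {
  "linear": [
    [0,0,-0.011],
    [0,0,-0.011],
    [0,0,-0.011],
    [0,0,0],
    [0,0,0]
  ],
  "turn": [0,0,0,0,0]
}}

```text
time: 12.85
tool_pos: [0.497, 0.1968, 0.1829]
tool_rot: [0.0, 0.974, 0.225, 0.001]
contact_force: [-2.7, -0.5, 9.5]
gripper_width: 0.003
grasp_force: 4.8
```

Request:
{"fn": "play_rows", "kwargs": {
  "linear": [
    [0,0,0.011],
    [0,0,0.011],
    [0,0,0.011],
    [0,0,0],
    [0,0,0],
    [0,0,0]
  ],
  "turn": [0,0,0,0,0,0]
}}

```text
time: 13.6
tool_pos: [0.4959, 0.1965, 0.2133]
tool_rot: [0.0, 0.974, 0.225, -0.001]
contact_force: [0.1, 0.3, 0.1]
gripper_width: 0.001
grasp_force: 0.0
```

Request:
{"fn": "play_rows", "kwargs": {
  "linear": [
    [0,0,-0.011],
    [0,0,-0.011],
    [0,0,-0.011],
    [0,0,0],
    [0,0,0]
  ],
  "turn": [0,0,0,0,0]
}}

```text
time: 14.22
tool_pos: [0.4971, 0.1968, 0.1831]
tool_rot: [-0.0, 0.974, 0.225, 0.001]
contact_force: [-2.4, -1.6, 10.6]
gripper_width: -0.0
grasp_force: 4.9
```

Request:
{"fn": "play_rows", "kwargs": {
  "linear": [
    [0,0,0.011],
    [0,0,0.011],
    [0,0,0.011],
    [0,0,0],
    [0,0,0],
    [0,0,0]
  ],
  "turn": [0,0,0,0,0,0]
}}

```text
time: 14.98
tool_pos: [0.4959, 0.1965, 0.2133]
tool_rot: [0.0, 0.974, 0.225, -0.001]
contact_force: [-0.0, 0.6, -0.2]
gripper_width: -0.0
grasp_force: 0.0
```

Force at the bottom is a little lower than described, so I'll check for the hard stop by going slightly deeper.

Request:
{"fn": "play_rows", "kwargs": {
  "linear": [
    [0,0,-0.011],
    [0,0,-0.011],
    [0,0,-0.011],
    [0,0,-0.001],
    [0,0,0],
    [0,0,0]
  ],
  "turn": [0,0,0,0,0,0]
}}

```text
time: 15.72
tool_pos: [0.4971, 0.1968, 0.1824]
tool_rot: [0.0, 0.974, 0.225, 0.001]
contact_force: [-3.4, -0.6, 11.0]
gripper_width: -0.002
grasp_force: 5.3
```

Request:
{"fn": "play_rows", "kwargs": {
  "linear": [
    [0,0,-0.0015],
    [0,0,0]
  ],
  "turn": [0,0]
}}

```text
time: 15.98
tool_pos: [0.4971, 0.1969, 0.1817]
tool_rot: [0.0, 0.974, 0.225, 0.001]
contact_force: [-4.4, -2.3, 13.6]
gripper_width: 0.003
grasp_force: 7.0
```

Request:
{"fn": "play_rows", "kwargs": {
  "linear": [
    [0,0,0.012],
    [0,0,0.012],
    [0,0,0.0115],
    [0,0,0],
    [0,0,0],
    [0,0,0]
  ],
  "turn": [0,0,0,0,0,0]
}}

```text
time: 16.73
tool_pos: [0.4958, 0.1965, 0.2132]
tool_rot: [0.0, 0.974, 0.225, -0.001]
contact_force: [-1.0, -0.3, 0.6]
gripper_width: 0.001
grasp_force: 0.0
```

Four full strokes are done, down to ~0.182. Four more follow.

Request:
{"fn": "play_rows", "kwargs": {
  "linear": [
    [0,0,-0.012],
    [0,0,-0.011],
    [0,0,-0.011],
    [0,0,0],
    [0,0,0]
  ],
  "turn": [0,0,0,0,0]
}}

```text
time: 17.35
tool_pos: [0.4971, 0.1968, 0.1822]
tool_rot: [-0.0, 0.974, 0.225, 0.001]
contact_force: [-3.2, 0.1, 9.8]
gripper_width: -0.001
grasp_force: 5.0
```

Request:
{"fn": "play_rows", "kwargs": {
  "linear": [
    [0,0,0.012],
    [0,0,0.011],
    [0,0,0.011],
    [0,0,0],
    [0,0,0],
    [0,0,0]
  ],
  "turn": [0,0,0,0,0,0]
}}

```text
time: 18.1
tool_pos: [0.4959, 0.1965, 0.2133]
tool_rot: [0.0, 0.974, 0.225, -0.001]
contact_force: [-0.7, 0.3, -0.9]
gripper_width: 0.001
grasp_force: 0.0
```

Request:
{"fn": "play_rows", "kwargs": {
  "linear": [
    [0,0,-0.012],
    [0,0,-0.011],
    [0,0,-0.011],
    [0,0,0],
    [0,0,0]
  ],
  "turn": [0,0,0,0,0]
}}

```text
time: 18.73
tool_pos: [0.4972, 0.1968, 0.1822]
tool_rot: [0.0, 0.974, 0.225, 0.001]
contact_force: [-2.2, -0.2, 10.0]
gripper_width: -0.0
grasp_force: 5.0
```

Request:
{"fn": "play_rows", "kwargs": {
  "linear": [
    [0,0,0.012],
    [0,0,0.011],
    [0,0,0.011],
    [0,0,0],
    [0,0,0],
    [0,0,0]
  ],
  "turn": [0,0,0,0,0,0]
}}

```text
time: 19.48
tool_pos: [0.4959, 0.1965, 0.2133]
tool_rot: [0.0, 0.974, 0.225, -0.001]
contact_force: [-0.2, -0.2, -0.0]
gripper_width: 0.0
grasp_force: 0.0
```

Request:
{"fn": "play_rows", "kwargs": {
  "linear": [
    [0,0,-0.012],
    [0,0,-0.011],
    [0,0,-0.011],
    [0,0,0],
    [0,0,0]
  ],
  "turn": [0,0,0,0,0]
}}

```text
time: 20.1
tool_pos: [0.4971, 0.1969, 0.1822]
tool_rot: [-0.0, 0.974, 0.225, 0.001]
contact_force: [-3.1, -1.9, 10.7]
gripper_width: 0.0
grasp_force: 5.0
```

Request:
{"fn": "play_rows", "kwargs": {
  "linear": [
    [0,0,0.012],
    [0,0,0.011],
    [0,0,0.011],
    [0,0,0],
    [0,0,0],
    [0,0,0]
  ],
  "turn": [0,0,0,0,0,0]
}}

```text
time: 20.85
tool_pos: [0.4958, 0.1965, 0.2133]
tool_rot: [0.0, 0.974, 0.225, -0.001]
contact_force: [0.1, -0.7, -0.9]
gripper_width: 0.003
grasp_force: 0.0
```

Request:
{"fn": "play_rows", "kwargs": {
  "linear": [
    [0,0,-0.012],
    [0,0,-0.011],
    [0,0,-0.011],
    [0,0,0],
    [0,0,0]
  ],
  "turn": [0,0,0,0,0]
}}

```text
time: 21.48
tool_pos: [0.4972, 0.1969, 0.1825]
tool_rot: [0.0, 0.974, 0.225, 0.001]
contact_force: [-3.1, -0.4, 11.5]
gripper_width: -0.003
grasp_force: 5.7
```

Request:
{"fn": "play_rows", "kwargs": {
  "linear": [
    [0,0,0.012],
    [0,0,0.011],
    [0,0,0.011],
    [0,0,0],
    [0,0,0],
    [0,0,0]
  ],
  "turn": [0,0,0,0,0,0]
}}

```text
time: 22.22
tool_pos: [0.4959, 0.1965, 0.2133]
tool_rot: [0.0, 0.974, 0.225, -0.001]
contact_force: [0.3, 1.5, 0.3]
gripper_width: 0.002
grasp_force: 0.0
```

```bash
python3 - <<'E'
from h import *
s=state();print(s["time"])
a=grab_frame("scene");save(cv2.resize(a[150:250,170:290],(720,600),interpolation=2),"s5.png")
u=lambda d:np.array([np.cos(np.radians(d)),np.sin(np.radians(d))])
p=np.array([.496,.197])-.036*u(15)-.02*u(105)
for z in(.1375,.1535):q=proj("scene",[*p,z])[0];print((q-[170,150])*6)
E
```

```text
22.225
[492.60250205 209.33962621]
[492.18763739 181.49098332]
```

View pics/s5.png

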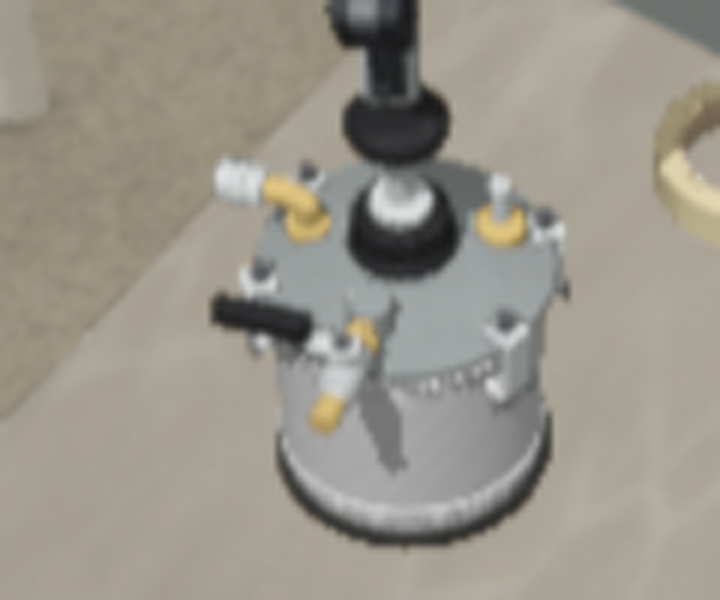

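The pin at crop (499,182) is standing out, matching the fully-out prediction (row 181). The lever is shut and the knob is up. One spare stroke, then I retreat straight up and hand in.

Request:
{"fn": "play_rows", "kwargs": {
  "linear": [
    [0,0,-0.012],
    [0,0,-0.011],
    [0,0,-0.011],
    [0,0,0],
    [0,0,0]
  ],
  "turn": [0,0,0,0,0]
}}

```text
time: 22.9
tool_pos: [0.4973, 0.1969, 0.1826]
tool_rot: [0.0, 0.974, 0.225, 0.001]
contact_force: [-1.9, -1.2, 11.9]
gripper_width: -0.0
grasp_force: 5.7
```

Request:
{"fn": "play_rows", "kwargs": {
  "linear": [
    [0,0,0.012],
    [0,0,0.011],
    [0,0,0.011],
    [0,0,0.03],
    [0,0,0.04],
    [0,0,0.04],
    [0,0,0],
    [0,0,0]
  ],
  "turn": [0,0,0,0,0,0,0,0]
}}

```text
time: 23.9
tool_pos: [0.4959, 0.1965, 0.3229]
tool_rot: [0.0, 0.974, 0.225, -0.001]
contact_force: [0.7, 0.4, -0.8]
gripper_width: 0.001
grasp_force: 0.0
```

```bash
python3 - <<'E'
from h import *
s=state();print(s["time"],s["tool_pos"],s["contact_force"])
grab_frame("scene")
for t in("pin_top","knob_top","vent_tip"):
    for r in trace("scene",t)[:2]: print(t,r["p"],(np.array(r["location"])-[170,150])*6)
print(job_done())
E
```

```text
23.9 [0.49591521 0.19649705 0.32286711] [ 0.70967835  0.35686838 -0.78951069]
knob_top 0.8 [391.2 117. ]
knob_top 0.64 [906.6 309.6]
vent_tip 0.58 [282.6 312.6]
vent_tip 0.49 [826.8 456.6]
the job is handed in; nothing more can be done
None
```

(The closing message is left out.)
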